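# Lock off the heating isolator

### The arm

A 7-joint arm with a two-finger parallel gripper is mounted at the origin on the work surface. World frame = base frame: x ahead of the robot, y to its left, z up, the work surface at z = 0. Lengths are in m, angles in rad, forces in N, time in s.
With the tool pointing down it reaches from about 0.4 to 0.875 m from the base axis. Payload 6.5 kg.
Tool frame: the origin (TCP) lies midway between the tips of the shut fingers; the grasp point (between the pads) lies arm.pinch_z behind it (arm.pinch_z is the distance from the TCP to the grasp point, in m); z points along the fingers, y is the line along which they close (so a half turn about z gives the same grasp; the last joint's range is limited). The gripper opens to 88 mm and grips with 3 to 60 N. Pads are 18 mm wide; open, the fingers measure 123 mm over their backs; the gripper's body (75 mm by 187 mm) begins 45 mm behind the grasp point.
Start: joints at [-1.228, 0.536, -0.004, 1.538, 0.003, 1.067, -0.071], TCP at [0.258, 0.596, 0.204] pointing down, gripper open.
Joint ranges: [-2.7, 2.7], [-0.37, 2.16], [-1.27, 1.26], [0.24, 2.4], [-1.31, 4.45], [0.19, 1.91], [-2.76, 2.76]. Speed limits (rad/s): [2.39, 2.39, 3.14, 3.14, 3.14, 3.14, 3.14].

### API

Orientations are given as a unit quaternion [x, y, z, w].
In Python, from workcell import telemetry, imaging, job, arm gives the robot as it stands. The module is installed in compiled form; this text tells all that it offers.
- The arm moves only by the tool move_arm, never from a script. Its arguments are lists of equal length, an entry for each row: "rotation": the turn, a rotation vector about the tool's x, y, z in rad, a list of three; "slide": the shift along the tool's x, y, z in cm, a list of three; "hand": the gripper's target within -1 to 1 (shut at 1, half-way at 0, fully open at -1). In form: {"rotation": [[ax, ay, az], ...], "slide": [[tx, ty, tz], ...], "hand": [hand, ...]}. A call has 1 to 5 rows; each row is the pose to reach, as a shift and turn from the pose commanded when the call began, along the tool's axes at that moment; what a row does not reach only later rows make up. A row lasts 1/12 s, in which the tool goes at most 41.7 mm and 7.16 degrees, less where a joint would pass 70% of its speed; a pose out of reach is approached as far as the arm can. A call with a gripper value outside its range is refused whole. The fingers move at their own pace and stop on an object; "grip_force" is the grip in N (left out, the last holds). Time passes only in rows, so rows that repeat a pose let the fingers close. It gives the time, the measured TCP pose, the force, the opening and the grip force at its end, in the units of the state.
- telemetry.read_state(): the state, without advancing time (a new reading comes with each control period).
- imaging.capture(name): name is "scene" or "top" or "wrist"; returns a dict with "pixels" (384x512x3 uint8, red, green, blue), "depth" (384x512 float32, m along the optical axis (not along the pixel's ray), 0 where there is no reading), "fx", "fy", "cx", "cy" (pixels), "dist_coeffs" ([k1, k2, p1, p2, k3] as OpenCV has them; the pictures are not rectified), "extrinsics" (4x4, takes a point from camera to world coordinates). Camera axes: x right, y down, z forward; pixel columns grow to the right and rows downward; lengths in m; the calibration is good to about 2 mm. A picture is of the moment at which its call begins.
- job.hand_in(): hands the job in; it is judged then, once.
The state is a dict: "time": time; "joint_pos": joint angles; "qd": joint speeds; "joint_torque": joint torques, N m; "eef_pos": TCP position; "tcp_rot": TCP orientation; "contact_force": force on the tool from outside, world axes, zero at the start; "moment": the same for the moment, N m; "finger_gap": finger opening in m; "grip_force": force on a finger pad.
Only numpy, scipy, OpenCV 4.12 (cv2) and the standard library are available. Lean on these libraries where they do the work, as an engineer would, in place of code of your own. Each camera call takes 0.05 s, during which the arm holds its last target. There are 200 camera calls.

### The job

Swing the isolator handle on the wooden training block from open to off, and ease it about there until the hole of its lock quadrant lies right under the hasp bolt; then push the bolt down fully home through the quadrant, so that its padlock hole lines up with the hole of the fixed lug. If the bolt stops early do not force it (it takes about 4 N; keep well under 60 N): nudge the handle and try again. Leave handle and bolt alone at the end, and do not disturb the padlock and tools lying around.

Things in the scene. Friction and masses are not known exactly. Their poses are not given: they have to be found in the camera images.
- valve: Pale wooden training block, 250 x 250 x 60 mm, fixed; origin under its centre, below the upright axis of the isolator's stem. z up, y along the copper pipe (axis 95 mm above the table, 300 mm long), x from the stem towards the steel hasp bracket.
- stem (a point): On the upright turning axis of the handle, at the top of its hub, 155 mm above the table; axes as the block's. The steel lever handle runs out from here; opposite it, on the same hub, is the lock quadrant, a 6 mm steel plate (136 to 142 mm above the table) with one 13 mm square hole 70 mm from the axis.
- lug (a point): Centre of the 9 mm padlock hole in the fixed upright lug (26 mm high, 30 mm wide, 4 mm thick, top 191 mm above the table), 76 mm from the stem axis along the block's +x. The lug stands on the hasp bracket: a 34 mm wide post at 99 to 117 mm from the axis with an arm reaching in over the quadrant (150 to 165 mm above the table).
- grip (a point): Centre of the black upright round grip (26 mm diameter, 151 to 203 mm above the table; this point is 180 mm above the table) at the end of the steel lever handle, 120 mm from the stem axis. The lever below it is 24 mm wide, 10 mm thick, its top 152 mm above the table.
- handle (a joint): Handle angle, rad: 0 = open, lever along the block's +y; grows counter-clockwise from above; off is near pi/2, lever along the block's -x; stop at 1.9. About 5 N at the grip turns it; it stays where left. The quadrant is clamped at an unmeasured angle: its hole is under the bolt at a handle angle from pi/2 - 0.09 to pi/2 + 0.09, new each time; the bolt enters within 0.035 rad of it.
- cap (a point): Centre of the top face of the bolt's square dark push cap (40 x 40 x 10 mm), 70 mm from the stem axis along the block's +x, 222 mm above the table with the bolt up. Below the cap: a flat blade with a 9 mm padlock hole, then an 8 mm square pin with a flat foot, 3 mm above the quadrant when up.
- bolt (a joint): How far the hasp bolt is pushed down, m: 0 = up, 0.020 = home (padlock holes in line, cap top 202 mm above the table). About 4 N moves it and it stays where left. Off the hole the quadrant stops it at about 0.003; resting there it does not hinder the handle. Deeper than that it blocks the handle.
- padlock: Bystander: brass padlock with steel shackle, 86 x 32 x 22 mm, lying on the table; origin under the middle of its brass body.
- spanner: Bystander: flat aluminium ring spanner, 220 x 50 x 5 mm, on the table; origin under its middle.
- screwdriver: Bystander: screwdriver about 190 mm long, on the table.
- coupling: Bystander: brass pipe coupling, 44 mm diameter, 35 mm high, on the table; origin under its middle.

How it is judged:
By the outcome, as a careful person would: the job done as asked, in the order asked, and still so for the second after the job is handed in, with the robot touching nothing.
It also fails if it takes over 64 s, if anything falls off the work surface, if the arm or the gripper's body presses on something with over 40 N, if the wrist force passes 120 N, or if a joint passes its speed limit or range.

## Working session

There is one attempt and no reset: what is moved stays moved. The work goes in short steps, Python scripts to look and compute and a tool call to move; the robot and the scene stay as the last step left them, time stands still between calls to the robot, and variables do not carry over. Pictures are saved under pics/ and viewed, at most 10 in all, crops included, and the job is handed in when it is done.

Besides the shell and the picture viewer there is one more tool, called after ">>>" by a JSON object that holds its "fn" and its "kwargs". move_arm: Moves the arm, as the interface text tells. Its arguments: {"type":"object","properties":{"rotation":{"type":"array","items":{"type":"array","items":{"type":"number"}}},"slide":{"type":"array","items":{"type":"array","items":{"type":"number"}}},"hand":{"type":"array","items":{"type":"number"}},"grip_force":{"type":"number"}},"required":["rotation","slide","hand"]}

```bash
mkdir -p pics
cat > h.py <<'E'
import numpy as np, cv2
from workcell import telemetry, imaging, job, arm
def cap(n):
    c=imaging.capture(n); c['K']=np.array([[c['fx'],0,c['cx']],[0,c['fy'],c['cy']],[0,0,1.]]); c['E']=np.array(c['extrinsics']); c['d']=np.array(c['dist_coeffs'],float); return c
def save(c,f): cv2.imwrite('pics/'+f,c['pixels'][:,:,::-1])
def ray(c,uv):
    p=cv2.undistortPoints(np.array(uv,float).reshape(-1,1,2),c['K'],c['d']).reshape(-1,2)
    return c['E'][:3,3], np.c_[p,np.ones(len(p))]@c['E'][:3,:3].T
def onz(c,uv,z):
    o,d=ray(c,uv); return o+d*((z-o[2])/d[:,2])[:,None]
def cloud(c):
    v,u=np.mgrid[:384,:512]; uv=np.c_[u.ravel(),v.ravel()]
    o,d=ray(c,uv); return (o+d*c['depth'].reshape(-1,1)).reshape(384,512,3)
E
python3 - <<'E'
from h import *
for n in ['top','scene']:
    c=cap(n); save(c,n+'0.png'); np.savez(n+'0.npz',**{k:v for k,v in c.items()}); print(n,c['E'].round(3).tolist(),c['fx'])
print(telemetry.read_state(),arm.pinch_z)
E
```

```text
top [[0.003, -0.989, 0.15, 0.356], [-1.0, -0.005, -0.009, 0.024], [0.01, -0.15, -0.989, 1.362], [0.0, 0.0, 0.0, 1.0]] 439.93537436165497
scene [[0.891, -0.387, 0.24, 0.233], [-0.455, -0.762, 0.461, -0.574], [0.004, -0.519, -0.854, 1.252], [0.0, 0.0, 0.0, 1.0]] 454.2404699146361
{'time': 0.1, 'joint_pos': array([-1.22820128,  0.53709585, -0.00440867,  1.53874909,  0.00260882,
        1.06728013, -0.07118242]), 'qd': array([ 0.00079007, -0.00133448,  0.00069832, -0.00329762, -0.00050816,
        0.00060406, -0.00049887]), 'joint_torque': array([ 1.96321482e-03, -5.72079027e+01,  9.93439369e-01, -2.52228087e+01,
       -5.62246889e-02,  1.34273208e-02,  7.52105143e-05]), 'eef_pos': array([0.25817708, 0.59588273, 0.20293331]), 'tcp_rot': array([ 2.02944031e-01,  9.79190042e-01, -7.58433230e-04, -8.77563584e-05]), 'contact_force': array([-0.7238168 ,  0.01536696, -0.15194654]), 'moment': array([-0.00780082,  0.00264988,  0.01872709]), 'grip_force': 0.0, 'finger_gap': 0.08806776568420314} 0.0187
```

View pics/top0.png

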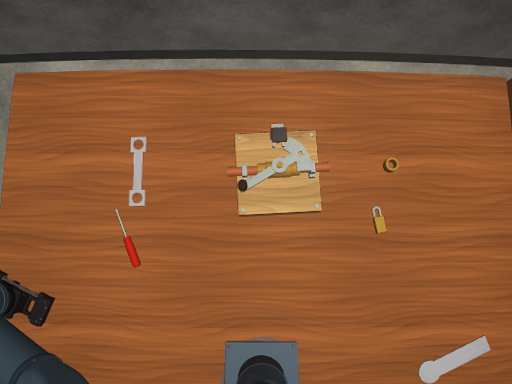

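View pics/scene0.png

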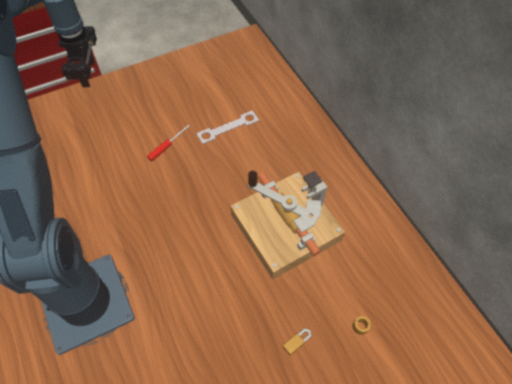

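The top view shows the stem at about (280,165), the dark cap at (279,133) and the black grip at (243,186). Block +x points up in the image, and the handle is already part way round. Next I measure these points.

Run:
```python
from h import *
for n,roi in [('top',dict(cap=(265,118,295,148),grip=(233,174,252,196))),('scene',dict(cap=(298,165,330,195),grip=(244,166,262,190)))]:
    c=dict(np.load(n+'0.npz')); P=cloud(c)
    for k,(a,b,e,f) in roi.items():
        z=.222 if k=='cap' else .203
        m=(c['pixels'].max(2)<85)&(P[:,:,2]>z-.012)&(P[:,:,2]<z+.012); w=np.zeros_like(m); w[b:f,a:e]=1; m&=w
        v,u=np.nonzero(m)
        print(n,k,m.sum(),u.mean(),v.mean(),P[m].mean(0).round(4),np.median(P[m][:,2]),onz(c,[[u.mean(),v.mean()]],z).round(4))
        print('  rect',cv2.minAreaRect(onz(c,np.c_[u,v],z)[:,:2].astype(np.float32)))
    # block outline by top-height
    m=(abs(P[:,:,2]-.06)<.008); v,u=np.nonzero(m)
    Q=onz(c,np.c_[u,v],.06)[:,:2]; print('block',cv2.minAreaRect(Q.astype(np.float32)))
    m=(abs(P[:,:,2]-.1535)<.006)&(c['pixels'].min(2)>110);print('hub/lever',P[m].mean(0))
    big=cv2.resize(c['pixels'][115:225,220:340] if n=='top' else c['pixels'][160:280,225:355],None,fx=5,fy=5,interpolation=cv2.INTER_CUBIC)
    cv2.imwrite(f'pics/{n}crop.png',big[:,:,::-1])
```

```text
top cap 200 278.55 134.38 [ 0.6862 -0.0415  0.2223] 0.22213935836391752 [[ 0.6862 -0.0415  0.222 ]]
  rect ((0.6859460473060608, -0.041345950216054916), (0.03614741936326027, 0.040041130036115646), 0.4681876599788666)
top grip 69 242.0144927536232 184.14492753623188 [0.5535 0.0557 0.2034] 0.2036863457872775 [[0.5536 0.0557 0.203 ]]
  rect ((0.5539636015892029, 0.055697277188301086), (0.021679667755961418, 0.021386487409472466), 0.28338590264320374)
block ((0.38369888067245483, -0.05181814730167389), (0.7235565185546875, 0.2568924129009247), 1.4844056367874146)
hub/lever [ 0.59748211 -0.01406104  0.15354887]
scene cap 7 309.42857142857144 185.0 [ 0.6692 -0.0567  0.22  ] 0.22012003091548937 [[ 0.6684 -0.0577  0.222 ]]
  rect ((0.6671124696731567, -0.05017869547009468), (0.006376366131007671, 0.02847602590918541), 10.936880111694336)
scene grip 57 252.17543859649123 175.75438596491227 [0.5505 0.0506 0.2019] 0.2027730461860635 [[0.5502 0.0499 0.203 ]]
  rect ((0.5506901741027832, 0.04887685924768448), (0.026646791025996208, 0.01940963603556156), 63.294639587402344)
block ((0.7251311540603638, 0.45494553446769714), (1.3172836303710938, 1.4909117221832275), 82.33521270751953)
hub/lever [ 0.59958889 -0.01629354  0.15385747]
```

View pics/topcrop.png

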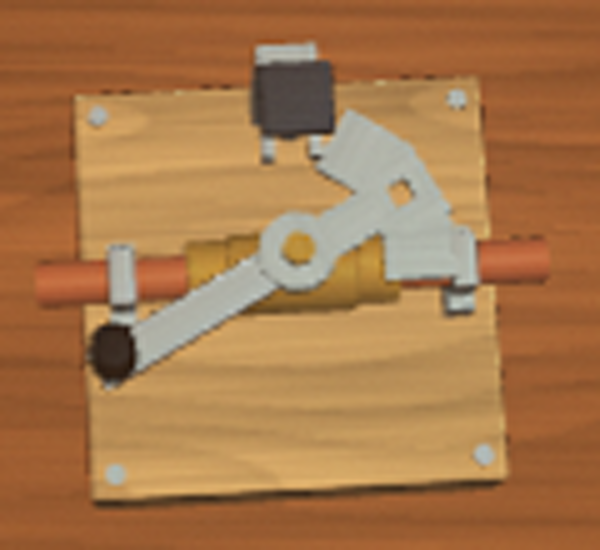

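The crop shows the hub at (297,248), the quadrant hole at (401,191), the cap at (293,97), and the block screws at (97,116), (456,99), (484,454) and (116,475).

Run:
```python
from h import *
c=dict(np.load('top0.npz'))
f=lambda L,z: onz(c,[[220+(x+.5)/5-.5,115+(y+.5)/5-.5] for x,y in L],z)
S=f([(97,116),(456,99),(484,454),(116,475)],.062)[:,:2]; print(S,S.mean(0))
ex=(S[0]+S[1]-S[2]-S[3]); ey=S[0]+S[3]-S[1]-S[2]; print('yaw',np.arctan2(ex[1],ex[0]),np.arctan2(-ey[0],ey[1]),[np.linalg.norm(S[i]-S[i-1]) for i in range(4)])
hub=f([(297,248)],.155)[0]; hole=f([(401,191)],.142)[0];print('hub',hub,'hole',hole,np.linalg.norm(hub-hole))
cp=np.array([.6862,-.0415]);g=np.array([.5536,.0557])
for k,p in dict(cap=cp,grip=g,hole=hole[:2]).items(): d=p-hub[:2];print(k,np.linalg.norm(d),np.arctan2(d[1],d[0]))
```

```text
[[ 0.72098157  0.07006465]
 [ 0.73340345 -0.14972635]
 [ 0.51439524 -0.16298719]
 [ 0.50089504  0.05650697]] [ 0.61741882 -0.04653548]
yaw 0.06100107523632212 0.058941317749227076 [np.float64(0.22050372738961238), np.float64(0.22014174203060824), np.float64(0.21940931216052), np.float64(0.21990893877494008)]
hub [ 0.61902231 -0.046222    0.155     ] hole [ 0.6555026  -0.10653922  0.142     ] 0.07167969220849034
cap 0.06734344338259758 0.07017583721672335
grip 0.12111223579856575 2.1414463553273024
hole 0.07049098009748415 -1.0268495588643638
```

```bash
cat >> h.py <<'E'
from scipy.spatial.transform import Rotation as R
STEM=np.array([.6185,-.0463]); YAW=.06
def plan(targets):  # targets (x,y,z,heading of tool y)
    s=telemetry.read_state(); p=s['eef_pos']; r=R.from_quat(s['tcp_rot'])
    print('at',p.round(4),'yhead',round(float(np.arctan2(*r.apply([0,1,0])[[1,0]])),3),'zax',r.apply([0,0,1]).round(3),'t',round(s['time'],2),'F',s['contact_force'].round(1))
    for x,y,z,h in targets:
        Rt=R.from_matrix(np.c_[[np.sin(h),-np.cos(h),0],[np.cos(h),np.sin(h),0],[0,0,-1]])
        print('rot',(r.inv()*Rt).as_rotvec().round(3).tolist(),'slide',(100*r.inv().apply(np.array([x,y,z])-p)).round(2).tolist())
def gp(q,z,rad=.12,st=STEM):
    a=YAW+np.pi/2+q; return (st[0]+rad*np.cos(a),st[1]+rad*np.sin(a),z,a-np.pi/2)
E
python3 - <<'E'
from h import *
plan([(.258,.596,.30,1.162),(.50,.13,.30,.571),gp(.51,.30)]); print(gp(.51,.3))
E
```

```text
at [0.2582 0.5959 0.2029] yhead 1.162 zax [-0.    -0.001 -1.   ] t 0.1 F [-0.7  0.  -0.2]Traceback (most recent call last):
  File "<stdin>", line 2, in <module>
  File "h.py", line 20, in plan
    Rt=R.from_matrix(np.c_[[np.sin(h),-np.cos(h),0],[np.cos(h),np.sin(h),0],[0,0,-1]])
  File "scipy/spatial/transform/_rotation.pyx", line 1143, in scipy.spatial.transform._rotation.Rotation.from_matrix
ValueError: Non-positive determinant (left-handed or null coordinate frame) in rotation matrix 0: [[ 0.91759995  0.39750513  0.        ]
 [-0.39750513  0.91759995  0.        ]
 [ 0.          0.         -1.        ]].
```

```bash
sed -i 's/\[np.sin(h),-np.cos(h),0\]/[-np.sin(h),np.cos(h),0]/' h.py
python3 - <<'E'
from h import *
plan([(.258,.596,.30,1.162),(.50,.13,.30,.571),gp(.51,.30)]); print(gp(.51,.3))
E
```

```text
at [0.2582 0.5959 0.2029] yhead 1.162 zax [-0.    -0.001 -1.   ] t 0.1 F [-0.7  0.  -0.2]
rot [-0.002, 0.0, 0.0] slide [0.02, -0.01, -9.71]
rot [-0.001, 0.001, 0.591] slide [-40.71, -33.15, -9.65]
rot [-0.001, 0.001, 0.592] slide [-48.63, -37.93, -9.64]
(np.float64(0.5537441541519237), np.float64(0.05472811701947223), 0.3, 0.5700000000000003)
```

>>> {"fn": "move_arm", "kwargs": {"rotation": [[0,0,0],[0,0,0],[0,0,0.1],[0,0,0.2],[0,0,0.3]], "slide": [[0,0,-4],[0,0,-8],[-2,-1.5,-9.7],[-5,-3.9,-9.7],[-8,-6.2,-9.7]], "hand": [-1,-1,-1,-1,-1]}}

```text
time: 0.52
eef_pos: [0.3072, 0.5078, 0.3018]
tcp_rot: [0.348, 0.937, 0.001, -0.0]
contact_force: [0.2, -0.5, 0.0]
finger_gap: 0.0882
grip_force: 0.0
```

Run:
```python
from h import *
plan([gp(.51,.30)])
```

```text
at [0.3072 0.5078 0.3018] yhead 0.859 zax [ 0.001  0.002 -1.   ] t 0.52 F [ 0.2 -0.5  0. ]
rot [0.002, -0.001, 0.289] slide [-48.25, -18.22, 0.09]
```

>>> {"fn": "move_arm", "kwargs": {"rotation": [[0,0,0.1],[0,0,0.2],[0,0,0.29],[0,0,0.29],[0,0,0.29]], "slide": [[-3.8,-1.4,0],[-7.6,-2.9,0],[-11.4,-4.3,0],[-15.2,-5.7,0],[-19,-7.2,0]], "hand": [-1,-1,-1,-1,-1]}}

```text
time: 0.93
eef_pos: [0.4049, 0.3275, 0.3005]
tcp_rot: [0.479, 0.878, -0.0, -0.0]
contact_force: [0.3, -0.0, -0.0]
finger_gap: 0.0884
grip_force: 0.0
```

Run:
```python
from h import *
plan([gp(.51,.30)])
```

```text
at [0.4049 0.3275 0.3005] yhead 0.572 zax [-0. -0. -1.] t 0.93 F [ 0.3 -0.  -0. ]
rot [-0.0, -0.0, 0.002] slide [-30.99, -2.24, 0.05]
```

>>> {"fn": "move_arm", "kwargs": {"rotation": [[0,0,0],[0,0,0],[0,0,0],[0,0,0],[0,0,0]], "slide": [[-4,-0.3,0],[-8,-0.6,0],[-12,-0.9,0],[-16,-1.2,0],[-20,-1.4,0]], "hand": [-1,-1,-1,-1,-1]}}

```text
time: 1.35
eef_pos: [0.5013, 0.1517, 0.3007]
tcp_rot: [0.479, 0.878, -0.0, -0.0]
contact_force: [0.5, 0.2, -0.5]
finger_gap: 0.0881
grip_force: 0.0
```

>>> {"fn": "move_arm", "kwargs": {"rotation": [[0,0,0],[0,0,0],[0,0,0],[0,0,0]], "slide": [[-4,-0.3,0],[-8,-0.6,0],[-11,-0.8,0],[-11,-0.8,0]], "hand": [-1,-1,-1,-1]}}

```text
time: 1.68
eef_pos: [0.5557, 0.0491, 0.3007]
tcp_rot: [0.483, 0.876, -0.001, 0.001]
contact_force: [-0.3, -0.5, -0.3]
finger_gap: 0.088
grip_force: 0.0
```

Run:
```python
from h import *
plan([gp(.51,.30),gp(.51,.168)])
c=cap('wrist'); save(c,'w1.png'); P=cloud(c); np.savez('w1.npz',**c)
m=(c['pixels'].max(2)<85)&(abs(P[:,:,2]-.203)<.006); print('grip?',m.sum(),P[m].mean(0),P[m].min(0),P[m].max(0))
m=(c['pixels'].max(2)<110)&(abs(P[:,:,2]-.222)<.006); print('cap?',m.sum(),P[m].mean(0) if m.any() else 0)
```

```text
at [0.5557 0.0491 0.3007] yhead 0.562 zax [ 0.001 -0.004 -1.   ] t 1.68 F [-0.3 -0.5 -0.3]
rot [-0.001, 0.004, -0.008] slide [0.58, 0.13, 0.07]
rot [-0.001, 0.004, -0.008] slide [0.63, 0.15, 13.26]
grip? 652 [0.55518916 0.05603988 0.20185079] [0.54297033 0.04371028 0.19718996] [0.56751064 0.06813949 0.2046815 ]
cap? 1372 [ 0.68367821 -0.03751982  0.22061112]
```

View pics/w1.png

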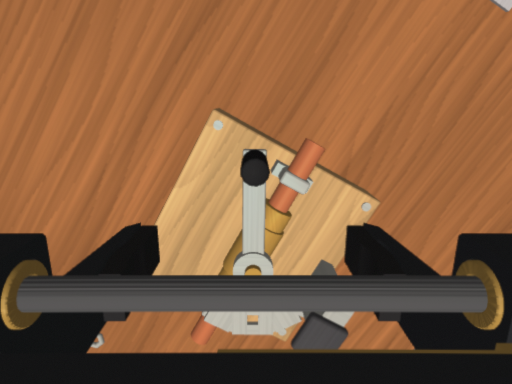

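The wrist view shows the grip at (255,168) with the lever vertical in the image, so the fingers line up with the tangent. Going down.

>>> {"fn": "move_arm", "kwargs": {"rotation": [[0,0,0],[0,0,0],[0,0,0],[0,0,0],[0,0,0]], "slide": [[0.6,0.1,2],[0.6,0.1,5.5],[0.6,0.1,9],[0.6,0.1,12],[0.6,0.1,13.2]], "hand": [-1,-1,-1,-1,-1]}}

```text
time: 2.15
eef_pos: [0.548, 0.0639, 0.1647]
tcp_rot: [0.478, 0.878, -0.002, -0.003]
contact_force: [-1.3, -0.9, 0.0]
finger_gap: 0.0882
grip_force: 0.0
```

>>> {"fn": "move_arm", "kwargs": {"rotation": [[0,0,0],[0,0,0],[0,0,0],[0,0,0],[0,0,0]], "slide": [[0,0,0],[0,0,0],[0,0,0],[0,0,0],[0,0,0]], "hand": [0.4,0.4,0.6,0.6,0.6], "grip_force": 12}}

```text
time: 2.57
eef_pos: [0.5525, 0.0627, 0.1703]
tcp_rot: [0.479, 0.878, 0.001, 0.001]
contact_force: [-0.0, 0.9, 0.3]
finger_gap: 0.0568
grip_force: 0.0
```

Run:
```python
from h import *
s=telemetry.read_state();print(s['finger_gap'],s['grip_force'])
plan([gp(.51,.168)]+[gp(q,.168) for q in np.arange(.6,1.6,.1)])
```

```text
0.05682995959449081 0.0
at [0.5525 0.0627 0.1703] yhead 0.572 zax [ 0.003  0.001 -1.   ] t 2.57 F [-0.   0.9  0.3]
rot [0.003, 0.001, 0.002] slide [-0.74, -0.33, 0.23]
rot [0.003, 0.001, -0.088] slide [-0.78, -1.41, 0.23]
rot [0.003, 0.001, -0.188] slide [-0.95, -2.6, 0.22]
rot [0.003, 0.001, -0.288] slide [-1.23, -3.76, 0.22]
rot [0.003, 0.001, -0.388] slide [-1.63, -4.89, 0.22]
rot [0.002, 0.001, -0.488] slide [-2.14, -5.98, 0.22]
rot [0.002, 0.002, -0.588] slide [-2.75, -7.01, 0.21]
rot [0.002, 0.002, -0.688] slide [-3.46, -7.97, 0.21]
rot [0.002, 0.002, -0.788] slide [-4.27, -8.86, 0.21]
rot [0.002, 0.002, -0.888] slide [-5.16, -9.66, 0.21]
rot [0.002, 0.002, -0.988] slide [-6.13, -10.37, 0.21]
```

>>> {"fn": "move_arm", "kwargs": {"rotation": [[0,0,0],[0,0,0],[0,0,0],[0,0,0],[0,0,0]], "slide": [[-0.7,0,0],[-0.7,0,0],[-0.7,0,0],[-0.7,0,0],[-0.7,0,0]], "hand": [0.6,0.6,0.6,0.6,0.6]}}

```text
time: 2.98
eef_pos: [0.5552, 0.0566, 0.1687]
tcp_rot: [0.479, 0.878, -0.0, -0.0]
contact_force: [-0.3, 0.1, 0.3]
finger_gap: 0.0237
grip_force: 0.0
```

>>> {"fn": "move_arm", "kwargs": {"rotation": [[0,0,0],[0,0,0],[0,0,0]], "slide": [[0,0,0],[0,0,0],[0,0,0]], "hand": [0.6,0.6,0.6]}}

```text
time: 3.23
eef_pos: [0.5552, 0.0566, 0.1687]
tcp_rot: [0.479, 0.878, -0.0, -0.0]
contact_force: [0.5, -1.0, -0.0]
finger_gap: 0.0173
grip_force: 0.0
```

Run:
```python
from h import *
plan([gp(.51,.168)]+[gp(q,.168) for q in np.arange(.6,1.6,.1)])
```

```text
at [0.5552 0.0566 0.1687] yhead 0.572 zax [-0. -0. -1.] t 3.23 F [ 0.5 -1.  -0. ]
rot [-0.0, -0.0, 0.002] slide [-0.08, -0.22, 0.07]
rot [-0.0, -0.0, -0.088] slide [-0.13, -1.3, 0.07]
rot [-0.0, -0.0, -0.188] slide [-0.29, -2.49, 0.07]
rot [-0.0, -0.0, -0.288] slide [-0.58, -3.66, 0.07]
rot [-0.0, -0.0, -0.388] slide [-0.97, -4.79, 0.07]
rot [-0.0, -0.0, -0.488] slide [-1.48, -5.87, 0.07]
rot [-0.0, -0.0, -0.588] slide [-2.1, -6.9, 0.07]
rot [-0.0, -0.0, -0.688] slide [-2.81, -7.87, 0.07]
rot [-0.0, -0.0, -0.788] slide [-3.62, -8.76, 0.07]
rot [-0.0, -0.0, -0.888] slide [-4.51, -9.56, 0.07]
rot [-0.0, -0.0, -0.988] slide [-5.48, -10.27, 0.07]
```

The fingers closed to 17 mm without touching anything, so I look again.

Run:
```python
from h import *
w=cap('wrist');t=cap('top');s=cap('scene')
b=cv2.resize(t['pixels'][115:225,205:325],None,fx=3,fy=3); d=cv2.resize(s['pixels'][120:240,200:340],None,fx=3,fy=3)
im=np.zeros((384+360,940,3),np.uint8); im[:384,:512]=w['pixels']; im[384:384+330,:360]=b; im[384:744,400:820]=d
im=cv2.resize(im,None,fx=.8,fy=.8); cv2.imwrite('pics/m2.png',im[:,:,::-1])
```

```text
(no output)
```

View pics/m2.png

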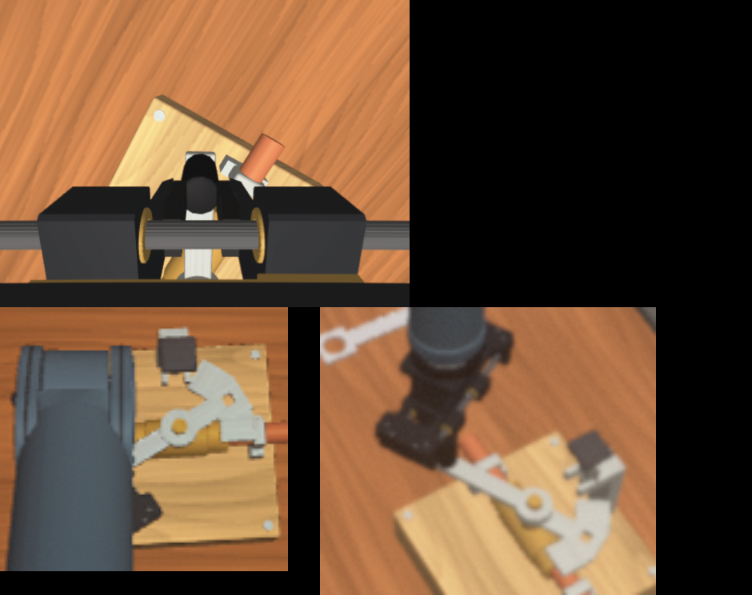

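The wrist view shows the grip at about (250,240), between or just outside the finger pads on the outer side. I measure the offset.

Run:
```python
from h import *
c=cap('wrist'); P=cloud(c); s=telemetry.read_state()
for z in (.1687,.187,.203):
    q=np.array([*s['eef_pos'][:2],z]); Ei=np.linalg.inv(c['E']); r=cv2.projectPoints((Ei[:3,:3]@q+Ei[:3,3])[None],np.zeros(3),np.zeros(3),c['K'],c['d'])[0].ravel(); print('tcp line z',z,'px',r)
for v in range(185,300,8): print(v,c['pixels'][v,250],P[v,250].round(4))
for u in range(190,312,8): print(u,c['pixels'][240,u],P[240,u].round(4))
print(s['eef_pos'],s['finger_gap'],s['grip_force'],s['contact_force'])
```

```text
tcp line z 0.1687 px [250.35013186 217.88370862]
tcp line z 0.187 px [250.28136842 229.94126345]
tcp line z 0.203 px [250.20853446 242.7053455 ]
185 [241 205 136] [0.5593 0.0493 0.0597]
193 [27 25 25] [0.549  0.0659 0.156 ]
201 [21 21 21] [0.5488 0.0662 0.1734]
209 [19 19 20] [0.5491 0.0658 0.1861]
217 [20 19 20] [0.5489 0.0662 0.1992]
225 [54 52 52] [0.5504 0.0639 0.2028]
233 [53 51 50] [0.5526 0.0605 0.2025]
241 [50 49 48] [0.5549 0.0568 0.2019]
249 [48 46 46] [0.5571 0.0534 0.202 ]
257 [44 43 43] [0.5595 0.0497 0.2015]
265 [41 40 39] [0.5618 0.0461 0.2015]
273 [227 229 221] [0.5792 0.0189 0.151 ]
281 [60 59 58] [0.5413 0.0784 0.2818]
289 [97 95 94] [0.5419 0.0775 0.2833]
297 [110 108 107] [0.5424 0.0767 0.2849]
190 [229 186 124] [ 0.5409 -0.0257  0.0592]
198 [28 29 29] [0.5318 0.0542 0.2242]
206 [27 26 28] [0.5346 0.0558 0.2239]
214 [26 25 25] [0.5379 0.0556 0.2195]
222 [25 24 23] [0.5406 0.0577 0.2202]
230 [24 23 23] [0.5436 0.0589 0.2188]
238 [51 49 49] [0.5499 0.0541 0.2016]
246 [52 50 49] [0.5528 0.0566 0.203 ]
254 [49 47 47] [0.5563 0.0582 0.2016]
262 [45 44 44] [0.5596 0.0601 0.2013]
270 [38 37 38] [0.5625 0.0626 0.2024]
278 [24 23 22] [0.5604 0.07   0.2192]
286 [23 23 22] [0.5629 0.0722 0.2204]
294 [27 27 28] [0.5647 0.0748 0.2231]
302 [28 28 29] [0.5675 0.0765 0.2228]
310 [202 199 187] [0.6152 0.0483 0.1096]
[0.5552161  0.05656807 0.16872109] 0.01768518290683451 0.0 [-0.09942022  0.48541919 -0.22238155]
```

>>> {"fn": "move_arm", "kwargs": {"rotation": [[0,0,0],[0,0,0],[0,0,0],[0,0,0]], "slide": [[0,0,0],[0,0,0],[0,0,0],[0,0,0]], "hand": [0.9,0.9,0.9,0.9], "grip_force": 15}}

```text
time: 3.77
eef_pos: [0.5552, 0.0566, 0.1687]
tcp_rot: [0.479, 0.878, 0.0, -0.0]
contact_force: [-0.5, -0.1, 0.3]
finger_gap: 0.0046
grip_force: 0.0
```

Run:
```python
from h import *
c=cap('wrist'); s=telemetry.read_state(); P=cloud(c)
print(s['finger_gap'],s['grip_force'])
m=(c['pixels'].max(2)<85)&(abs(P[:,:,2]-.202)<.003); print(P[m].mean(0),P[m].min(0),P[m].max(0))
cv2.imwrite('pics/w3.png',c['pixels'][:,:,::-1])
```

```text
0.00464139015441181 0.0
[0.55399075 0.05872023 0.20195428] [0.54034813 0.04438672 0.19909131] [0.56428869 0.0694196  0.20494458]
```

View pics/w3.png

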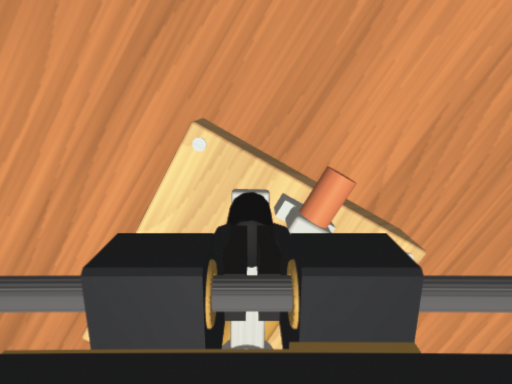

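Run:
```python
from h import *
c=cap('wrist'); s=telemetry.read_state(); P=cloud(c); r=R.from_quat(s['tcp_rot'])
T=r.inv().apply((P.reshape(-1,3)-s['eef_pos'])).reshape(P.shape)
for u in (222,235,245,270):
  print('u',u)
  for v in range(196,320,7): print(v,(T[v,u]*100).round(1),c['depth'][v,u].round(3),c['pixels'][v,u])
print(r.inv().apply(c['E'][:3,3]-s['eef_pos']))
```

```text
u 222
196 [-1.9 -2.6 11. ] 0.302 [233 192 127]
203 [-2.5 -2.6 10.9] 0.303 [240 203 134]
210 [-3.2 -2.6 11. ] 0.305 [239 199 132]
217 [-3.9 -2.6 11.1] 0.308 [243 209 138]
224 [-4.5 -2.6 10.9] 0.307 [232 189 126]
231 [ 1.  -1.2 -4.5] 0.144 [27 27 27]
238 [ 1.1 -1.1 -5.4] 0.136 [27 27 27]
245 [ 1.  -1.1 -6. ] 0.131 [27 28 28]
252 [ 1.1 -1.  -6.6] 0.124 [27 27 27]
259 [ 1.  -1.  -7.1] 0.119 [27 26 26]
266 [ 1.  -0.9 -7.7] 0.114 [27 27 28]
273 [ 1.1 -0.9 -8.2] 0.109 [27 27 28]
280 [  2.6  -0.6 -11.3] 0.075 [72 70 69]
287 [  2.5  -0.6 -11.4] 0.074 [76 74 73]
294 [  2.4  -0.6 -11.5] 0.073 [93 91 90]
301 [  2.2  -0.6 -11.5] 0.074 [112 110 108]
308 [  2.1  -0.6 -11.6] 0.073 [111 109 108]
315 [-0.3 -0.9 -8.5] 0.11 [25 26 27]
u 235
196 [ 0.8 -0.9  1.7] 0.205 [220 225 219]
203 [ 0.8 -0.9  0.3] 0.191 [19 19 20]
210 [ 0.9 -0.8 -1.3] 0.176 [20 19 19]
217 [ 0.9 -0.8 -2.4] 0.165 [19 17 17]
224 [ 0.8 -0.7 -3.1] 0.158 [22 23 23]
231 [ 0.8 -0.7 -4.1] 0.149 [24 23 22]
238 [ 0.9 -0.6 -4.9] 0.141 [23 22 22]
245 [ 0.9 -0.6 -5.7] 0.134 [23 23 22]
252 [ 0.9 -0.6 -6.2] 0.128 [26 25 24]
259 [ 0.9 -0.5 -6.9] 0.1
[... 1106 characters left out ...]
.5  1.8 10.9] 0.303 [240 203 135]
210 [0.2 1.2 0.8] 0.198 [118  94  63]
217 [ 0.5  1.  -1.3] 0.177 [19 20 19]
224 [ 0.6  1.  -2.5] 0.165 [20 20 20]
231 [ 0.9  0.9 -4.2] 0.148 [25 24 24]
238 [ 0.8  0.8 -4.8] 0.142 [26 25 24]
245 [ 0.8  0.8 -5.5] 0.135 [25 23 23]
252 [ 0.9  0.8 -6.3] 0.128 [24 23 22]
259 [ 0.8  0.7 -6.7] 0.124 [25 23 22]
266 [ 0.9  0.7 -7.3] 0.118 [25 24 23]
273 [ 0.9  0.7 -7.8] 0.113 [29 28 28]
280 [  2.6   0.5 -11.3] 0.074 [72 71 70]
287 [  2.5   0.5 -11.4] 0.074 [77 74 73]
294 [  2.4   0.5 -11.6] 0.073 [91 89 89]
301 [  2.3   0.4 -11.7] 0.072 [112 110 109]
308 [  2.1   0.5 -11.6] 0.073 [112 110 108]
315 [-0.7  0.7 -7.9] 0.116 [60 57 57]
[ 0.06506662  0.00037271 -0.18011294]
```

The fingers closed above the grip: the cloud shows their tips at about 3.5–4 cm behind the reported TCP. I lift a little and measure the real tip offset.

>>> {"fn": "move_arm", "kwargs": {"rotation": [[0,0,0],[0,0,0],[0,0,0],[0,0,0]], "slide": [[0,0,-3],[0,0,-5],[0,0,-5],[0,0,-5]], "hand": [0.9,0.9,0.9,0.9]}}

```text
time: 4.2
eef_pos: [0.556, 0.0567, 0.2196]
tcp_rot: [0.479, 0.878, 0.001, 0.001]
contact_force: [-0.4, 0.2, -1.2]
finger_gap: 0.0045
grip_force: 0.0
```

Run:
```python
from h import *
c=cap('wrist'); s=telemetry.read_state(); P=cloud(c); r=R.from_quat(s['tcp_rot'])
T=r.inv().apply((P.reshape(-1,3)-s['eef_pos'])).reshape(P.shape)*100
for u in (230,240,262):
  for v in range(206,246,3): print(u,v,T[v,u].round(1),P[v,u,2].round(3),c['pixels'][v,u])
m=(T[:,:,2]>-9)&(T[:,:,2]<2)&(abs(T[:,:,0])<2)&(abs(T[:,:,1])<3)&(P[:,:,2]>.21)
print(m.sum(),'z max pct',np.percentile(T[m][:,2],[50,90,98,100]),s['eef_pos'])
```

```text
230 206 [ 0.1 -1.2  1.7] 0.201 [49 44 39]
230 209 [-0.1 -1.2  1.7] 0.201 [50 44 39]
230 212 [-0.4 -1.2  1.8] 0.2 [50 44 39]
230 215 [-0.5 -1.2  1.7] 0.201 [133 106  74]
230 218 [-5.9 -2.1 16.1] 0.058 [232 191 126]
230 221 [-6.2 -2.1 15.9] 0.06 [240 202 134]
230 224 [ 0.9 -0.9 -3.7] 0.255 [94 75 53]
230 227 [ 0.8 -0.9 -3.8] 0.256 [34 32 29]
230 230 [ 0.7 -0.9 -3.9] 0.257 [26 26 26]
230 233 [ 0.8 -0.8 -4.4] 0.263 [25 26 25]
230 236 [ 0.8 -0.8 -4.8] 0.267 [24 23 22]
230 239 [ 0.8 -0.8 -5.1] 0.27 [23 24 23]
230 242 [ 0.9 -0.8 -5.5] 0.273 [24 23 23]
230 245 [ 0.9 -0.7 -5.8] 0.277 [24 23 23]
240 206 [ 0.1 -0.6  1.6] 0.203 [53 51 50]
240 209 [-0.2 -0.6  1.8] 0.2 [52 51 50]
240 212 [-0.3 -0.6  1.6] 0.203 [51 50 50]
240 215 [-0.5 -0.6  1.7] 0.202 [51 49 48]
240 218 [-0.7 -0.6  1.6] 0.202 [49 48 47]
240 221 [-0.9 -0.6  1.6] 0.202 [47 45 46]
240 224 [-1.1 -0.6  1.6] 0.202 [40 38 38]
240 227 [ 0.8 -0.4 -3.6] 0.255 [23 22 21]
240 230 [ 0.8 -0.4 -4.1] 0.26 [24 23 22]
240 233 [ 0.8 -0.4 -4.4] 0.262 [24 23 23]
240 236 [ 0.8 -0.4 -4.7] 0.266 [25 24 23]
240 239 [ 0.8 -0.4 -5.1] 0.269 [23 23 22]
240 242 [ 0.8 -0.4 -5.4] 0.273 [24 24 23]
240 245 [ 0.8 -0.3 -5.7] 0.275 [26 24 24]
262 206 [0.1 0.8 1.7] 0.202 [46 44 44]
262 209 [-0.1  0.8  1.6] 0.203 [45 43 44]
262 212 [-0.3  0.8  1.7] 0.201 [45 44 43]
262 215 [-0.5  0.8  1.7] 0.202 [43 42 43]
262 218 [-0.7  0.8  1.7] 0.202 [43 41 41]
262 221 [-0.9  0.8  1.7] 0.201 [58 55 51]
262 224 [-3.1  1.   6.8] 0.151 [184 182 169]
262 227 [ 0.8  0.6 -3.7] 0.256 [24 22 22]
262 230 [ 0.8  0.6 -4. ] 0.259 [25 24 23]
262 233 [ 0.8  0.6 -4.5] 0.263 [24 24 23]
262 236 [ 0.9  0.6 -4.9] 0.268 [24 23 22]
262 239 [ 0.9  0.6 -5.2] 0.271 [23 22 22]
262 242 [ 0.8  0.6 -5.4] 0.272 [24 23 22]
262 245 [ 0.9  0.5 -5.8] 0.276 [25 24 23]
3668 z max pct [-6.4023631  -4.40139974 -3.75728239 -3.46845171] [0.55513087 0.05666863 0.21856465]
```

The tips are 36 mm behind the reported TCP, so the reported z must go to about 0.133. I open to part-way and go down in two steps while watching the force.

>>> {"fn": "move_arm", "kwargs": {"rotation": [[0,0,0],[0,0,0],[0,0,0],[0,0,0],[0,0,0]], "slide": [[0,0,0],[0,0,0],[0,0,0],[0,0,0],[0,0,1.0]], "hand": [-0.5,-0.5,-0.5,-0.5,-0.5]}}

```text
time: 4.67
eef_pos: [0.5564, 0.0566, 0.2096]
tcp_rot: [0.479, 0.878, 0.001, 0.001]
contact_force: [0.4, -0.2, 0.0]
finger_gap: 0.0357
grip_force: 0.0
```

>>> {"fn": "move_arm", "kwargs": {"rotation": [[0,0,0],[0,0,0],[0,0,0],[0,0,0],[0,0,0]], "slide": [[0,0,1.5],[0,0,3],[0,0,4.5],[0,0,5.5],[0,0,5.5]], "hand": [-0.5,-0.5,-0.5,-0.5,-0.5]}}

```text
time: 5.08
eef_pos: [0.5534, 0.0563, 0.1511]
tcp_rot: [0.479, 0.878, -0.001, -0.002]
contact_force: [-0.7, -0.2, -0.5]
finger_gap: 0.0659
grip_force: 0.0
```

>>> {"fn": "move_arm", "kwargs": {"rotation": [[0,0,0],[0,0,0],[0,0,0],[0,0,0],[0,0,0]], "slide": [[0,0,0.8],[0,0,1.5],[0,0,2],[0,0,2],[0,0,2]], "hand": [-0.5,-0.5,0.5,0.5,0.5], "grip_force": 15}}

```text
time: 5.5
eef_pos: [0.5552, 0.0565, 0.1337]
tcp_rot: [0.479, 0.878, -0.0, -0.0]
contact_force: [-1.0, -0.3, 1.0]
finger_gap: 0.0483
grip_force: 0.0
```

>>> {"fn": "move_arm", "kwargs": {"rotation": [[0,0,0],[0,0,0],[0,0,0],[0,0,0]], "slide": [[0,0,0],[0,0,0],[0,0,0],[0,0,0]], "hand": [0.5,0.5,0.5,0.5]}}

```text
time: 5.83
eef_pos: [0.5549, 0.0563, 0.134]
tcp_rot: [0.479, 0.878, -0.0, -0.0]
contact_force: [-1.8, -0.4, 2.7]
finger_gap: 0.0259
grip_force: 15.0
```

Run:
```python
from h import *
plan([gp(.51,.133)]+[gp(q,.133) for q in np.arange(.6,1.6,.1)])
```

```text
at [0.5549 0.0563 0.134 ] yhead 0.572 zax [-0.001 -0.    -1.   ] t 5.83 F [-1.8 -0.4  2.7]
rot [-0.001, -0.0, 0.002] slide [-0.07, -0.18, 0.1]
rot [-0.001, -0.0, -0.088] slide [-0.12, -1.26, 0.1]
rot [-0.001, -0.0, -0.188] slide [-0.28, -2.45, 0.1]
rot [-0.0, -0.0, -0.288] slide [-0.56, -3.62, 0.1]
rot [-0.0, -0.0, -0.388] slide [-0.96, -4.75, 0.1]
rot [-0.0, -0.0, -0.488] slide [-1.47, -5.83, 0.1]
rot [-0.0, -0.0, -0.588] slide [-2.09, -6.86, 0.1]
rot [-0.0, -0.0, -0.688] slide [-2.8, -7.83, 0.11]
rot [-0.0, -0.0, -0.788] slide [-3.61, -8.72, 0.11]
rot [-0.0, -0.0, -0.888] slide [-4.5, -9.52, 0.11]
rot [-0.0, -0.0, -0.988] slide [-5.47, -10.23, 0.11]
```

>>> {"fn": "move_arm", "kwargs": {"rotation": [[0,0,-0.1],[0,0,-0.2],[0,0,-0.3],[0,0,-0.4],[0,0,-0.5]], "slide": [[-0.06,-1.2,0],[-0.24,-2.38,0],[-0.54,-3.55,0],[-0.95,-4.67,0],[-1.47,-5.75,0]], "hand": [0.5,0.5,0.5,0.5,0.5]}}

```text
time: 6.25
eef_pos: [0.5143, 0.0156, 0.134]
tcp_rot: [0.244, 0.97, 0.002, -0.0]
contact_force: [-1.8, 6.4, 2.1]
finger_gap: 0.0253
grip_force: 15.0
```

>>> {"fn": "move_arm", "kwargs": {"rotation": [[0,0,-0.1],[0,0,-0.2],[0,0,-0.3],[0,0,-0.4],[0,0,-0.5]], "slide": [[-0.06,-1.2,0],[-0.24,-2.38,0],[-0.54,-3.55,0],[-0.95,-4.67,0],[-1.47,-5.75,0]], "hand": [0.5,0.5,0.5,0.5,0.5]}}

```text
time: 6.67
eef_pos: [0.4967, -0.0419, 0.1338]
tcp_rot: [-0.004, 1.0, 0.002, -0.003]
contact_force: [-11.3, 6.3, 13.2]
finger_gap: 0.0253
grip_force: 15.0
```

>>> {"fn": "move_arm", "kwargs": {"rotation": [[0,0,0],[0,0,0]], "slide": [[0,0,0],[0,0,0]], "hand": [0.5,0.5]}}

```text
time: 6.83
eef_pos: [0.4971, -0.0451, 0.1338]
tcp_rot: [-0.0, 1.0, 0.0, -0.003]
contact_force: [-10.5, -0.7, 10.5]
finger_gap: 0.0254
grip_force: 15.0
```

Run:
```python
from h import *
s=telemetry.read_state(); d=s['eef_pos'][:2]-STEM; print('q',np.arctan2(d[1],d[0])%(2*np.pi)-np.pi/2-YAW,np.linalg.norm(d),s['grip_force'],s['finger_gap'])
plan([gp(q,.134) for q in (1.5,1.55,1.6)])
t=cap('top');sc=cap('scene');np.savez('t4.npz',**t);np.savez('s4.npz',**sc)
b=cv2.resize(t['pixels'][125:185,250:325],None,fx=7,fy=7,interpolation=2); d=cv2.resize(sc['pixels'][165:240,285:340],None,fx=5,fy=5,interpolation=2)
im=np.zeros((420,800,3),np.uint8); im[:b.shape[0],:b.shape[1]]=b; im[:375,525:800]=d; cv2.imwrite('pics/m4.png',im[:,:,::-1])
```

```text
q 1.50122444556618 0.12140487823371669 14.999913023784757 0.025399379515056334
at [ 0.4971 -0.0451  0.1338] yhead 1.572 zax [-0.006  0.    -1.   ] t 6.83 F [-10.5  -0.7  10.5]
rot [0.0, -0.006, 0.012] slide [-0.14, 0.01, -0.02]
rot [0.0, -0.006, -0.038] slide [-0.15, -0.59, -0.02]
rot [0.001, -0.006, -0.088] slide [-0.19, -1.19, -0.02]
```

View pics/m4.png

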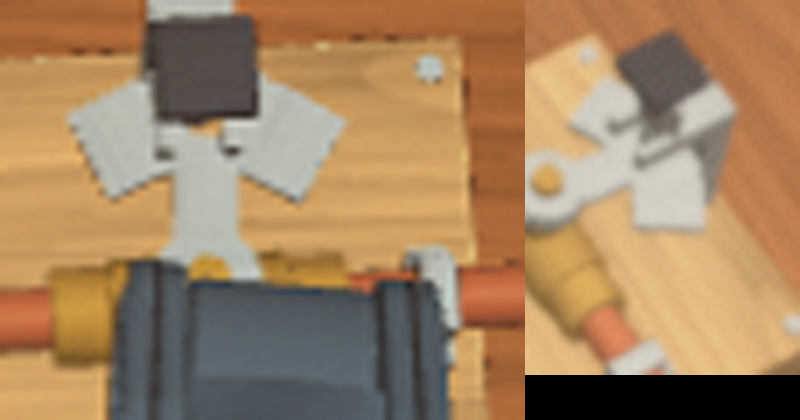

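The image shows the quadrant nearly symmetric under the cap. The hole's inner edge shows at about (207,130), and the quadrant's inner corners are at (110,197) and (300,198). I work out the remaining angle.

Run:
```python
from h import *
c=dict(np.load('t4.npz'))
f=lambda L,z: onz(c,[[250+(x+.5)/7-.5,125+(y+.5)/7-.5] for x,y in L],z)[:,:2]
c0=dict(np.load('top0.npz'))
g=lambda L,z: onz(c0,[[220+(x+.5)/5-.5,115+(y+.5)/5-.5] for x,y in L],z)[:,:2]
def ang(p): d=p-STEM; return np.linalg.norm(d,axis=1).round(4),(np.arctan2(d[:,1],d[:,0])-YAW).round(3)
print('hole',ang(f([(195,128),(222,128),(208,128)],.142)))
print('corners now',ang(f([(68,118),(110,197),(300,198),(345,122)],.142)))
print('initial hole, corners',ang(g([(401,191),(348,111),(319,160),(386,277),(452,213)],.142)))
# hole pixels by colour
hsv=cv2.cvtColor(c['pixels'],cv2.COLOR_RGB2HSV)
sub=hsv[138:148,272:288]; print(sub[:,:,1])
cp=ang(np.array([[.6862,-.0415]]));print('cap',cp)
```

```text
hole (array([0.0658, 0.0663, 0.0658]), array([-0.007, -0.174, -0.087]))
corners now (array([0.089 , 0.0529, 0.0536, 0.0899]), array([ 0.612,  0.748, -0.878, -0.76 ]))
initial hole, corners (array([0.0707, 0.0893, 0.0565, 0.0527, 0.0925]), array([-1.08 , -0.407, -0.301, -1.882, -1.364]))
[[ 51  45  36  36  27  30  30  27  30  30  27  27  27  24  46  13]
 [ 50  42  36  30  31  31  28  31  24  24  27  27  22  28  50  16]
 [ 38  40  31  31  27  27  27  25  22  22  26  29  23  30  43  16]
 [ 43  63  59  56  59  64  59  75  84  81  73  72  84  88  38  16]
 [ 23  26  29  24  45  73  72 117 135 107  23  14  14  15  14  15]
 [ 17  14  14  14  16  95 125 131 137 113  24  12  13  13  15  13]
 [ 17  14  13  15  13  36  41  63  73  73  15  12  14  12  14  15]
 [ 17  16  15  13  15  13  13  12  13  16  14  15  16  14  14  14]
 [ 24  28  19  14  13  14  15  14  13  19  45  62  20  14  15  15]
 [ 25  38  28  17  15  13  13  15  15  13  17  18  14  11  14  15]]
cap (array([0.0679]), array([0.011]))
```

>>> {"fn": "move_arm", "kwargs": {"rotation": [[0,0,-0.04],[0,0,-0.08],[0,0,-0.08],[0,0,-0.08]], "slide": [[-0.1,-0.5,0],[-0.14,-0.96,0],[-0.14,-0.96,0],[-0.14,-0.96,0]], "hand": [0.5,0.5,0.5,0.5]}}

```text
time: 7.27
eef_pos: [0.4975, -0.0536, 0.1337]
tcp_rot: [-0.041, 0.999, 0.001, -0.004]
contact_force: [-13.1, 2.0, 14.3]
finger_gap: 0.0254
grip_force: 15.0
```

```bash
cat > look.py <<'E'
from h import *
s=telemetry.read_state(); d=s['eef_pos'][:2]-STEM; print('q',np.arctan2(d[1],d[0])%(2*np.pi)-np.pi/2-YAW,np.linalg.norm(d),s['contact_force'].round(1),s['eef_pos'])
t=cap('top'); sub=cv2.cvtColor(t['pixels'],cv2.COLOR_RGB2HSV)[138:150,272:288,1]; print(sub)
w=np.clip(sub[4:7,3:12].astype(float)-20,0,None); u=275+(w.sum(0)*np.arange(9)).sum()/w.sum()
p=onz(t,[[u,143]],.142)[0,:2]-STEM; print('hole u',u,'ang',np.arctan2(p[1],p[0])-YAW)
E
python3 look.py
```

```text
q 1.5714122836121662 0.1212474577746034 [-13.1   2.   14.3] [ 0.49747522 -0.05364503  0.13365928]
[[ 49  45  36  33  33  33  30  30  24  30  30  30  27  24  47  16]
 [ 44  45  33  33  31  28  25  28  27  25  25  31  19  22  43  15]
 [ 36  42  36  28  27  30  27  27  25  22  28  31  29  30  42  12]
 [ 43  61  59  61  55  61  66  73  80  72  73  75  86  82  36  16]
 [ 21  27  22 100 113  72  68  84  25  17  15  14  13  13  13  14]
 [ 15  15  11  55 110 127 129 130  30  15  14  13  13  14  14  14]
 [ 14  15  11  35  67  74  75  52  19  20  13  13  11  15  15  14]
 [ 19  16  13  15  13  12  13  13  15  16  15  15  14  15  12  15]
 [ 26  31  19  16  15  15  12  15  16  17  42  63  20  14  15  15]
 [ 27  36  27  16  13  15  16  13  13  13  18  18  14  12  12  15]
 [ 15  13  15  16  16  15  13  15  12  12  15  11  14  12  15  15]
 [ 14  15  13  15  15  14  12  13  13  13  14  18  17  14  14  15]]
hole u 277.1779324055666 ang 0.004798633785619413
```

The hole is now within about 0.01 rad of the bolt line. I release, rise, and move over the cap with the fingers shut.

>>> {"fn": "move_arm", "kwargs": {"rotation": [[0,0,0],[0,0,0],[0,0,0],[0,0,0],[0,0,0]], "slide": [[0,0,0],[0,0,0],[0,0,0],[0,0,0],[0,0,0]], "hand": [-0.3,-0.3,-0.3,-0.3,-0.3]}}

```text
time: 7.73
eef_pos: [0.502, -0.0541, 0.1338]
tcp_rot: [-0.041, 0.999, -0.0, 0.0]
contact_force: [0.0, 0.3, -0.7]
finger_gap: 0.0561
grip_force: 0.0
```

>>> {"fn": "move_arm", "kwargs": {"rotation": [[0,0,0],[0,0,0],[0,0,0],[0,0,0],[0,0,0]], "slide": [[0,0,-2],[0,0,-5],[0,0,-8.5],[0,0,-12],[0,0,-13]], "hand": [-0.3,-0.3,-0.3,-0.3,-0.3]}}

```text
time: 8.15
eef_pos: [0.5044, -0.0544, 0.2688]
tcp_rot: [-0.04, 0.999, -0.0, 0.004]
contact_force: [1.2, -0.8, 0.5]
finger_gap: 0.0571
grip_force: 0.0
```

>>> {"fn": "move_arm", "kwargs": {"rotation": [[0,0,0],[0,0,0]], "slide": [[0,0,0],[0,0,0]], "hand": [1,1]}}

```text
time: 8.32
eef_pos: [0.5016, -0.054, 0.2633]
tcp_rot: [-0.041, 0.999, 0.0, 0.0]
contact_force: [0.1, -0.4, -0.7]
finger_gap: 0.0457
grip_force: 0.0
```

```bash
python3 look.py
python3 - <<'E'
from h import *
c=cap('wrist'); P=cloud(c)
m=(c['pixels'].max(2)<110)&(abs(P[:,:,2]-.221)<.005)&(P[:,:,0]>.64)&(P[:,:,0]<.73); print('cap',m.sum(),P[m].mean(0),P[m].min(0),P[m].max(0))
m=(c['pixels'].max(2)<85)&(abs(P[:,:,2]-.202)<.004)&(P[:,:,0]<.53); print('grip',m.sum(),P[m].mean(0))
t=cap('top'); P=cloud(t); m=(t['pixels'].max(2)<85)&(abs(P[:,:,2]-.222)<.008)&(P[:,:,0]>.66); m[:,:265]=0;m[:,295:]=0;m[:118]=0;m[148:]=0
v,u=np.nonzero(m); print('topcap',m.sum(),onz(t,[[u.mean(),v.mean()]],.222))
plan([(.687,-.042,.264,1.63),(.687,-.042,.192,1.63)])
E
```

```text
q 1.5763586626514332 0.1171601631937422 [ 0.1 -0.4 -0.7] [ 0.50159155 -0.05397579  0.26332562]
[[ 47  36  31  25  28  25  25  22  22  18  21  25  19  22  41  12]
 [ 44  36  31  25  25  19  23  25  26  19  22  22  19  19  44  15]
 [ 32  34  31  25  25  22  28  22  22  16  19  23  28  21  34  12]
 [ 39  65  44  58  53  54  54  73  71  71  68  70  70  88  32  16]
 [ 23  25  18 100 108  65  71  80  23  14  13  15  13  13  13  14]
 [ 15  12  12  55 111 128 129 128  32  17  15  13  12  12  15  15]
 [ 17  11  12  33  74 101 104  58  32  22   9  12  14  15  14  15]
 [ 16  15  13  13  19  36  33  33  29  49  15  29  27   7  12  15]
 [ 22  26  20  30  15  28  30  32  25  39  17  25  26   9  14  13]
 [ 23  33  22  36  18  32  28  34  16  22  24  32  30  23   9   5]
 [ 15  14  12  24  20  36  35  35  16  21  32  38  36  28   4  15]
 [ 14  15   8  17  20  35  32  36  12  21  32  40  33  41   8  14]]
hole u 277.23836126629425 ang 0.0021602771874955906<stdin>:3: RuntimeWarning: Mean of empty slice.
  ret = um.true_divide(
Traceback (most recent call last):
ValueError: zero-size array to reduction operation minimum which has no identity
```

>>> {"fn": "move_arm", "kwargs": {"rotation": [[0,0,0],[0,0,0],[0,0,0],[0,0,0],[0,0,0]], "slide": [[-3.7,0,0],[-7.4,-0.1,0],[-11.1,-0.2,0],[-14.8,-0.2,0],[-18.6,-0.3,0]], "hand": [1,1,1,1,1]}}

```text
time: 8.83
eef_pos: [0.6878, -0.0415, 0.2611]
tcp_rot: [-0.041, 0.999, 0.0, -0.002]
contact_force: [2.2, 0.2, 0.6]
finger_gap: 0.0046
grip_force: 0.0
```

>>> {"fn": "move_arm", "kwargs": {"rotation": [[0,0,0],[0,0,0],[0,0,0]], "slide": [[0,0,2],[0,0,4],[0,0,4]], "hand": [1,1,1]}}

```text
time: 9.08
eef_pos: [0.684, -0.0416, 0.2166]
tcp_rot: [-0.041, 0.999, 0.0, -0.005]
contact_force: [-0.1, -0.5, -0.5]
finger_gap: 0.0006
grip_force: 0.0
```

>>> {"fn": "move_arm", "kwargs": {"rotation": [[0,0,0],[0,0,0]], "slide": [[0,0,0],[0,0,0]], "hand": [1,1]}}

```text
time: 9.25
eef_pos: [0.687, -0.0421, 0.2237]
tcp_rot: [-0.04, 0.999, -0.0, -0.0]
contact_force: [-0.4, 0.2, 0.5]
finger_gap: 0.0004
grip_force: 0.0
```

Run:
```python
from h import *
plan([(.687,-.042,.192,1.653)])
c=cap('wrist'); s=telemetry.read_state(); P=cloud(c); r=R.from_quat(s['tcp_rot']); print(s['finger_gap'])
for u in (245,256): 
  for v in range(170,250,6): print(u,v,P[v,u].round(4),c['pixels'][v,u])
cv2.imwrite('pics/w5.png',c['pixels'][:,:,::-1])
```

```text
at [ 0.687  -0.0421  0.2237] yhead 1.652 zax [-0.001 -0.    -1.   ] t 9.25 F [-0.4  0.2  0.5]
rot [-0.0, -0.001, -0.001] slide [-0.0, 0.01, 3.17]
0.000962347925785369
245 170 [ 0.6772 -0.0482  0.141 ] [210 212 199]
245 176 [ 0.6821 -0.0478  0.1412] [219 203 173]
245 182 [ 0.6687 -0.0474  0.2159] [55 51 47]
245 188 [ 0.671  -0.0472  0.2208] [86 86 87]
245 194 [ 0.6741 -0.0469  0.2222] [89 89 90]
245 200 [ 0.678  -0.0466  0.221 ] [90 90 90]
245 206 [ 0.6224 -0.0475  0.4039] [90 87 88]
245 212 [ 0.6851 -0.0461  0.2212] [89 87 87]
245 218 [ 0.6886 -0.0458  0.2218] [90 86 87]
245 224 [ 0.6925 -0.0455  0.221 ] [85 82 81]
245 230 [ 0.679  -0.0458  0.2637] [21 19 19]
245 236 [ 0.6785 -0.0456  0.2717] [21 21 20]
245 242 [ 0.6794 -0.0455  0.276 ] [21 20 20]
245 248 [ 0.6793 -0.0454  0.2818] [20 19 19]
256 170 [ 0.6766 -0.0394  0.1406] [210 211 197]
256 176 [ 0.6814 -0.0389  0.1409] [216 206 186]
256 182 [ 0.6684 -0.041   0.2148] [71 60 51]
256 188 [ 0.6706 -0.0409  0.2203] [85 83 85]
256 194 [ 0.6741 -0.0406  0.2202] [89 86 88]
256 200 [ 0.6776 -0.0403  0.2205] [91 89 90]
256 206 [ 0.6808 -0.0401  0.2217] [88 86 87]
256 212 [ 0.6846 -0.0398  0.2213] [88 85 85]
256 218 [ 0.6884 -0.0394  0.2209] [89 87 87]
256 224 [ 0.6921 -0.0391  0.2207] [83 79 81]
256 230 [ 0.6787 -0.0408  0.2636] [21 19 19]
256 236 [ 0.6789 -0.0409  0.2698] [21 21 20]
256 242 [ 0.6786 -0.041   0.2768] [21 20 19]
256 248 [ 0.6785 -0.0411  0.2827] [21 20 19]
```

View pics/w5.png

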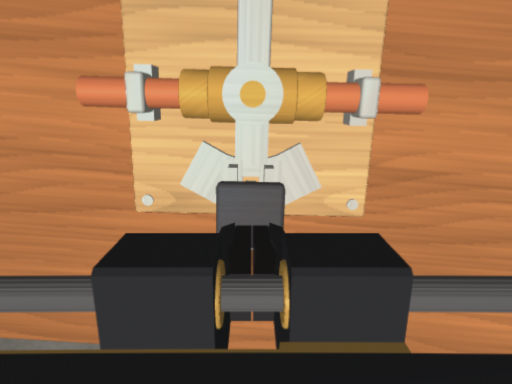

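The wrist view shows the fingertips over the cap (218–285, centred near 251), and the hole centred between the bracket forks (233/268). Lowering gently.

>>> {"fn": "move_arm", "kwargs": {"rotation": [[0,0,0],[0,0,0],[0,0,0],[0,0,0],[0,0,0]], "slide": [[0,0,1.2],[0,0,2.4],[0,0,3.2],[0,0,3.4],[0,0,3.4]], "hand": [1,1,1,1,1]}}

```text
time: 9.72
eef_pos: [0.6865, -0.0419, 0.1885]
tcp_rot: [-0.041, 0.999, 0.0, -0.001]
contact_force: [0.1, 1.0, -0.3]
finger_gap: 0.0002
grip_force: 0.0
```

>>> {"fn": "move_arm", "kwargs": {"rotation": [[0,0,0],[0,0,0],[0,0,0],[0,0,0],[0,0,0]], "slide": [[0,0,0.2],[0,0,0.4],[0,0,0.6],[0,0,0.7],[0,0,0.7]], "hand": [1,1,1,1,1]}}

```text
time: 10.13
eef_pos: [0.6877, -0.042, 0.183]
tcp_rot: [-0.041, 0.999, -0.0, 0.001]
contact_force: [0.5, 0.3, 1.6]
finger_gap: 0.0003
grip_force: 0.8
```

>>> {"fn": "move_arm", "kwargs": {"rotation": [[0,0,0],[0,0,0],[0,0,0],[0,0,0]], "slide": [[0,0,0.1],[0,0,0.3],[0,0,0.3],[0,0,0.3]], "hand": [1,1,1,1]}}

```text
time: 10.47
eef_pos: [0.6875, -0.042, 0.1796]
tcp_rot: [-0.041, 0.999, -0.0, 0.0]
contact_force: [0.9, 0.1, 0.5]
finger_gap: 0.0006
grip_force: 0.1
```

>>> {"fn": "move_arm", "kwargs": {"rotation": [[0,0,0],[0,0,0],[0,0,0],[0,0,0],[0,0,0]], "slide": [[0,0,0.1],[0,0,0.2],[0,0,0.3],[0,0,0.3],[0,0,0.3]], "hand": [1,1,1,1,1]}}

```text
time: 10.88
eef_pos: [0.6873, -0.042, 0.1766]
tcp_rot: [-0.041, 0.999, -0.0, -0.0]
contact_force: [1.2, 1.0, 2.5]
finger_gap: 0.0008
grip_force: 1.2
```

Run:
```python
from h import *
c=cap('wrist'); s=telemetry.read_state(); P=cloud(c); print(s['eef_pos'],s['contact_force'])
m=(c['pixels'].max(2)<110)&(c['pixels'].min(2)>45)&(P[:,:,2]>.19)&(P[:,:,2]<.23); m[:120]=0; m[240:]=0; m[:,:215]=0; m[:,290:]=0
print('cap',m.sum(),np.median(P[m],0))
```

```text
[ 0.68721666 -0.0418951   0.17656465] [-0.06660258 -0.66640769  1.43746938]
cap 2002 [ 0.67323125 -0.04295798  0.20999936]
```

The cap is at 0.210, so the bolt has passed into the hole. I push on gently until it is home.

>>> {"fn": "move_arm", "kwargs": {"rotation": [[0,0,0],[0,0,0],[0,0,0],[0,0,0],[0,0,0]], "slide": [[0,0,0.2],[0,0,0.4],[0,0,0.6],[0,0,0.7],[0,0,0.7]], "hand": [1,1,1,1,1]}}

```text
time: 11.35
eef_pos: [0.6871, -0.0419, 0.1693]
tcp_rot: [-0.041, 0.999, 0.0, -0.0]
contact_force: [2.1, -0.0, 1.8]
finger_gap: 0.0006
grip_force: 0.6
```

>>> {"fn": "move_arm", "kwargs": {"rotation": [[0,0,0],[0,0,0],[0,0,0],[0,0,0]], "slide": [[0,0,0.1],[0,0,0.2],[0,0,0.2],[0,0,0.2]], "hand": [1,1,1,1]}}

```text
time: 11.68
eef_pos: [0.6871, -0.0419, 0.1675]
tcp_rot: [-0.041, 0.999, 0.0, -0.0]
contact_force: [0.1, -0.1, 1.7]
finger_gap: 0.0004
grip_force: 0.8
```

```bash
cat > capz.py <<'E'
from h import *
c=cap('wrist'); s=telemetry.read_state(); P=cloud(c); print(s['eef_pos'],s['contact_force'])
m=(c['pixels'].max(2)<110)&(c['pixels'].min(2)>45)&(P[:,:,2]>.19)&(P[:,:,2]<.23); m[:120]=0; m[240:]=0; m[:,:215]=0; m[:,290:]=0
print('cap',m.sum(),np.median(P[m],0))
E
python3 capz.py
```

```text
[ 0.68709181 -0.04194172  0.16752795] [-0.20560176 -0.23733326  1.15066896]
cap 1953 [ 0.67317386 -0.04297872  0.20095326]
```

>>> {"fn": "move_arm", "kwargs": {"rotation": [[0,0,0],[0,0,0],[0,0,0],[0,0,0]], "slide": [[0,0,0.05],[0,0,0.1],[0,0,0.1],[0,0,0.1]], "hand": [1,1,1,1]}}

```text
time: 12.07
eef_pos: [0.6872, -0.0419, 0.1675]
tcp_rot: [-0.041, 0.999, 0.0, 0.0]
contact_force: [-2.4, -0.9, 7.1]
finger_gap: 0.0004
grip_force: 3.5
```

>>> {"fn": "move_arm", "kwargs": {"rotation": [[0,0,0],[0,0,0],[0,0,0],[0,0,0]], "slide": [[0,0,0.05],[0,0,0.1],[0,0,0.1],[0,0,0.1]], "hand": [1,1,1,1]}}

```text
time: 12.4
eef_pos: [0.6873, -0.0419, 0.1674]
tcp_rot: [-0.041, 0.999, 0.0, 0.0]
contact_force: [-4.3, 0.9, 11.3]
finger_gap: 0.0006
grip_force: 6.0
```

```bash
python3 capz.py
```

```text
[ 0.68727726 -0.04191753  0.16744878] [-4.63170985  0.10314302 12.10560502]
cap 1982 [ 0.67322576 -0.04298135  0.2009148 ]
```

The bolt is hard against its stop at full depth with about 12 N, so it is home. I retreat upward and check.

>>> {"fn": "move_arm", "kwargs": {"rotation": [[0,0,0],[0,0,0],[0,0,0],[0,0,0],[0,0,0]], "slide": [[0,0,-1],[0,0,-4],[0,0,-7],[0,0,-10],[0,0,-10]], "hand": [1,1,1,1,1]}}

```text
time: 12.87
eef_pos: [0.6904, -0.0424, 0.2727]
tcp_rot: [-0.04, 0.999, -0.0, 0.005]
contact_force: [1.4, -0.1, 0.6]
finger_gap: 0.0003
grip_force: 0.0
```

>>> {"fn": "move_arm", "kwargs": {"rotation": [[0,0,0],[0,0,0],[0,0,0]], "slide": [[0,0,0],[0,0,0],[0,0,0]], "hand": [1,1,1]}}

```text
time: 13.12
eef_pos: [0.6862, -0.0418, 0.2639]
tcp_rot: [-0.041, 0.999, 0.0, -0.002]
contact_force: [-0.5, -0.8, 0.2]
finger_gap: 0.0004
grip_force: 0.0
```

```bash
python3 capz.py
python3 - <<'E'
from workcell import job
print(job.hand_in())
E
```

```text
[ 0.686261   -0.04181048  0.2639165 ] [ 0.39901319 -0.54489702  0.40688722]
cap 2610 [ 0.68643259 -0.04325787  0.20107999]
the job is handed in; nothing more can be done
None
```

The job is handed in: the handle is at off, the bolt is fully home through the quadrant (cap top measured at about 201 mm, 12 N against its stop), and the arm is clear of everything.

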